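Unload the adapter from the latched high-voltage test box

ROBOT

A 6-joint arm with a two-finger parallel gripper is mounted at the origin on a cart in front of the work surface, level with it; the furniture and walls round the work are solid. World frame = base frame: x ahead of the robot, y to its left, z up, the work surface at z = 0. Lengths are in mm, angles in degrees, forces in N, time in s.
With the tool pointing down it reaches from about 300 to 850 mm from the base axis. Payload 4.2 kg.
Tool frame: the origin (TCP) lies midway between the tips of the shut fingers; the grasp point (between the pads) lies 19 mm behind it; z points along the fingers, y is the line along which they close (so a half turn about z gives the same grasp; the last joint's range is limited). The gripper opens to 91 mm and grips with 3 to 60 N. Pads are 32 mm wide; open, the fingers measure 118 mm over their backs; the gripper's body (76 mm by 178 mm) begins 60 mm behind the grasp point.
Start: joints at [71.391, 18.312, 89.639, -0, 72.044, -1.146], TCP at [172.561, 548.512, 213.976] pointing down, gripper open.
Joint ranges: [-177.97, 177.97], [-48.28, 115.42], [12.27, 149.76], [-77.06, 257.06], [2.81, 150.46], [-146.56, 146.56]. Speed limits (degrees/s): [147.25, 147.25, 180, 180, 180, 180].

INTERFACE

Orientations are given as [roll, pitch, yaw] about the fixed x, y, z axes, in that order (R = Rz(yaw) Ry(pitch) Rx(roll)).
In Python, from workcell import env gives the robot as it stands.
- The arm moves only by the shell command python3 -m jog 'ROWS' [FORCE]. ROWS is a JSON object of lists of equal length, an entry for each row: "jaw": the finger opening in mm, from 0 to 91.2; "slide": the shift along the tool's x, y, z in units of 30 mm (1.0 is 30 mm), a list of three; "spin": the turn about the tool's z in units of 8 degrees (1.0 is 8 degrees). In form: {"jaw": [jaw, ...], "slide": [[dx, dy, dz], ...], "spin": [spin, ...]}. A call has 1 to 10 rows; each row shifts and turns the commanded pose from where the row before left it, along the tool's axes as they then stand; what a row does not reach is not made up. A row lasts 1/10 s, in which the tool goes at most 50 mm and 8.59 degrees, less where a joint would pass 70% of its speed; a pose out of reach is approached as far as the arm can. A call is refused whole if a number of a shift passes 1 or a number of a turn 1, either way. A call with a gripper value outside its range is refused whole. The fingers move at their own pace and stop on an object; FORCE is the grip in N (left out, the last holds). Time passes only in rows, so rows that do not move let the fingers close. It gives the time, the measured TCP pose, the force, the opening and the grip force at its end, in the units of the state.
- env.state(): the state, without advancing time (a new reading comes with each control period).
- env.grab_frame(name): name is "scene" or "top"; returns the picture (384x512x3 uint8, red, green, blue); there is no depth.
- env.camera_model(name): a dict with "fx", "fy", "cx", "cy" (pixels), "camera_from_world" (4x4, takes a point from world to camera coordinates). Camera axes: x right, y up, looking along -z (the intrinsics and any distortion apply to the point x, -y, -z); pixel columns grow to the right and rows downward; lengths in mm; the calibration is good to about 2 mm. A picture is of the moment at which its call begins. camera_model takes no time and is no camera call.
- env.job_done(): hands the job in; it is judged then, once.
The state is a dict: "time_s": time; "qpos": joint angles; "qvel": joint speeds; "effort": joint torques, N m; "ee_pos": TCP position; "ee_rot": TCP orientation; "force": force on the tool from outside, world axes, zero at the start; "torque": the same for the moment, N m; "gripper_width": finger opening in mm; "gripper_force": force on a finger pad.
Only numpy, scipy, OpenCV 4.12 (cv2) and the standard library are available. Lean on these libraries where they do the work, as an engineer would, in place of code of your own. Each camera call takes 0.05 s, during which the arm holds its last target. There are 200 camera calls.

TASK

The power adapter has passed its insulation test: lift the paddle on the test box to draw back its catch, swing the lid up and right back against its stop and leave it open; then take the adapter out and set it down flat on the job book, well on the cover. Leave the bottle, the spool and the multimeter standing where they are.

Things in the scene. Friction and masses are not known exactly. Their poses are not given: they have to be found in the camera images.
- testbox: fixed white sheet-metal test box with grey front panel, outside 190 (x) x 260 (y) x 80 mm high without lid. Origin: centre of its underside, on the worktop; x from the front (paddle) to the hinges, z up. Walls 4 mm; mat inside 14 mm above the worktop. Strike flange inside the front wall: 9 mm wide, 100 long, z 70 to 76. Terminal block at the rear wall's middle: 70 mm wide, from x +73, up to z 48
- lid_hinge (a point): middle of the lid's hinge line, 97 mm behind the box's centre, 84 mm above the worktop; the line runs along the box's y. Beware of the room round it: the front edge of the shelf overhead is at x 0.70 m, from 0.36 m above the worktop; a monitor hangs to the right of the box (y below -0.08, x about 0.63), its lower edge 0.30 m up, and the microscope stands beyond the monitor's right half
- lid (a joint): angle of the yellow-framed lid with clear window, rad: 0 shut (flat, top 92 mm above the worktop), 1.7 open against its stop, just past upright. 264 mm wide, 10 mm thick; stiff hinges hold it wherever it is left; moving it takes up to 1.35 N m (7 N at its front edge). Shut, a hidden spring pawl holds it and it must not be forced. Once its front has risen 15 mm the pawl no longer catches
- lid_edge (a point): middle of the lid's lower front edge, 194 mm from the hinge line, 2 mm below its level when shut; moves with the lid. Under the lid's middle hangs the black pawl housing: 60 mm wide, 26 mm deep below the lid, 140 to 170 mm from the hinge line, with a 30 mm wide pawl sticking out 15 mm toward the edge
- paddle (a joint): angle of the black paddle on the lid's front rail relative to the lid, rad: 0 at rest (parallel to the lid), 0.6 fully lifted. It turns about a pin parallel to the hinge line, 148 mm in front of it and 18 mm above its level. From about 0.4 rad on the lid is free; at the paddle's stop, lifting on raises the lid. Its spring takes 1.3 to 3 N at the lip and returns it when let go
- paddle_lip (a point): middle of the lower front edge of the paddle's lip, 78 mm in front of its pin; at rest 98 mm above the worktop, on the box's centre line. The lip is 62 mm wide, 8 mm thick and overhangs the box's front wall by 34 mm with free space below; hook it from below or pinch it across its width
- adapter: black power adapter, a block 95 (x) x 53 (y) x 32 mm (z), 0.15 to 0.3 kg; origin at the centre of its underside. It lies flat on the mat in the box
- job_book: brown job book lying flat on the worktop left or right of the box, loose, 210 (x) x 150 (y) mm; its bearing surface is 10 mm above the worktop; origin at the centre of its underside
- ipa_bottle: white alcohol bottle with a blue collar, 62 mm across, 124 mm high, standing near a front corner of the box; origin at the centre of its underside. Bystander
- solder_spool: blue solder spool standing on its flange, 57 mm across, 40 mm high, near the other front corner of the box; origin at the centre of its underside. Bystander
- multimeter: yellow multimeter lying flat beside the box where the book is not, 134 (x) x 68 (y) x 43 mm high; origin at the centre of its underside. Bystander

How it is judged (in metres and radians):
On the way, in this order (a step that is already met when the one before it is completed fails the run):
1. the paddle is lifted until the catch is drawn back (value of joint paddle above 0.3 rad), for 0.05 s.
2. the lid stands open against its stop (value of joint lid above 1.58 rad), for 0.2 s.
At the end, for the whole second after the job is handed in: Lid open at 1.58 rad or more (stop at 1.7); adapter at rest, flat and right way up on the job book, its centre within 75 mm along and 50 mm across of the book's centre; book moved less than 50 mm; bottle, spool and multimeter upright within 30 mm of their places (value of joint lid above 1.58 rad and x of adapter in the frame of job_book between -0.075 and 0.075 m and y of adapter in the frame of job_book between -0.05 and 0.05 m and height (world z) of adapter between 0.006 and 0.018 m and angle between adapter's own z axis and vertical below 0.1 rad and contact force between adapter and job_book above 0.5 N and linear speed of adapter below 0.02 m/s and distance of job_book from where it was at the start of the episode below 0.05 m and distance of each of ipa_bottle, solder_spool, multimeter from where it was at the start of the episode below 0.03 m and angle between each of ipa_bottle, solder_spool, multimeter's own z axis and vertical below 0.2 rad); the robot touches nothing.
It fails at once if the alcohol bottle is knocked over or pushed more than 30 mm (distance of ipa_bottle from where it was at the start of the episode above 0.03 m or angle between ipa_bottle's own z axis and vertical above 0.3 rad).
It fails at once if the solder spool is knocked over or pushed more than 30 mm (distance of solder_spool from where it was at the start of the episode above 0.03 m or angle between solder_spool's own z axis and vertical above 0.3 rad).
It fails at once if the multimeter is knocked over or pushed more than 30 mm (distance of multimeter from where it was at the start of the episode above 0.03 m or angle between multimeter's own z axis and vertical above 0.3 rad).
It also fails if it takes over 67 s, if anything falls off the work surface, if the arm or the gripper's body presses on something with over 40 N, if the wrist force passes 120 N, or if a joint passes its speed limit or range.

## Working session

There is one attempt and no reset: what is moved stays moved. The work goes in short steps, Python scripts to look and compute and a shell command to move; the robot and the scene stay as the last step left them, time stands still between calls to the robot, and variables do not carry over. Pictures are saved under pics/ and viewed, at most 13 in all, crops included, and the job is handed in when it is done.

```bash
ls; mkdir -p pics
cat > h.py <<'E'
from workcell import env
import numpy as np, cv2
def cam(n):
    c=env.camera_model(n); return c,np.array(c["camera_from_world"])
def proj(n,p):
    c,T=cam(n); q=T[:3,:3]@np.array(p,float)+T[:3,3]
    return c["cx"]+c["fx"]*q[0]/-q[2], c["cy"]+c["fy"]*-q[1]/-q[2]
def ray(n,u,v):
    c,T=cam(n); d=np.array([(u-c["cx"])/c["fx"],-(v-c["cy"])/c["fy"],-1])
    R=T[:3,:3]; return -R.T@T[:3,3], R.T@d
def onz(n,u,v,z):
    o,d=ray(n,u,v); return o+d*(z-o[2])/d[2]
def tri(p1,p2):
    o1,d1=ray("scene",*p1);o2,d2=ray("top",*p2)
    s=np.linalg.lstsq(np.c_[d1,-d2],o2-o1,rcond=None)[0]
    a,b=o1+s[0]*d1,o2+s[1]*d2; return (a+b)/2,np.linalg.norm(a-b)
E
python3 - <<'E'
from h import *
a=[]
for n in("scene","top"):
    im=env.grab_frame(n)[:,:,::-1]; cv2.imwrite(f"pics/{n}0.png",im); print(n,{k:(np.round(v,3).tolist() if k=="camera_from_world" else v) for k,v in env.camera_model(n).items()})
    cv2.imwrite(f"pics/{n}0v.png",cv2.resize(im,(768,576)))
print(env.state())
E
```

```text
pics
scene {'fx': 499.856627506858, 'fy': 499.856627506858, 'cx': 251.0187887675714, 'cy': 186.417276115147, 'camera_from_world': [[0.565, -0.825, -0.006, -187.655], [0.526, 0.355, 0.773, -404.878], [-0.636, -0.44, 0.634, -954.849], [0.0, 0.0, 0.0, 1.0]]}
top {'fx': 468.26958655011833, 'fy': 468.26958655011833, 'cx': 247.41539972366098, 'cy': 188.84384076257066, 'camera_from_world': [[0.01, -1.0, -0.012, 128.406], [0.999, 0.01, 0.036, -530.092], [-0.036, -0.012, 0.999, -1355.218], [0.0, 0.0, 0.0, 1.0]]}
{'time_s': 0.1, 'qpos': array([ 7.13892192e+01,  1.83459807e+01,  8.96997895e+01, -1.70736504e-03,
        7.20445341e+01, -1.14660875e+00]), 'qvel': array([-0.09358275, -0.11764928, -0.20486261,  0.11149421,  0.03205687,
       -0.04731544]), 'effort': array([-7.04877566e-04, -4.13334990e+01, -2.32509077e+01,  7.27936439e-02,
        4.22110304e-02, -7.91118782e-05]), 'ee_pos': array([172.43058547, 548.05317658, 213.22185541]), 'ee_rot': array([-1.79909681e+02, -1.84004191e-04,  1.62536355e+02]), 'force': array([-0.14340816, -0.51908849,  0.01447861]), 'torque': array([-0.00794021, -0.03013458, -0.02949954]), 'gripper_force': 0.0, 'gripper_width': 91.21828077797139}
```

View pics/scene0v.png

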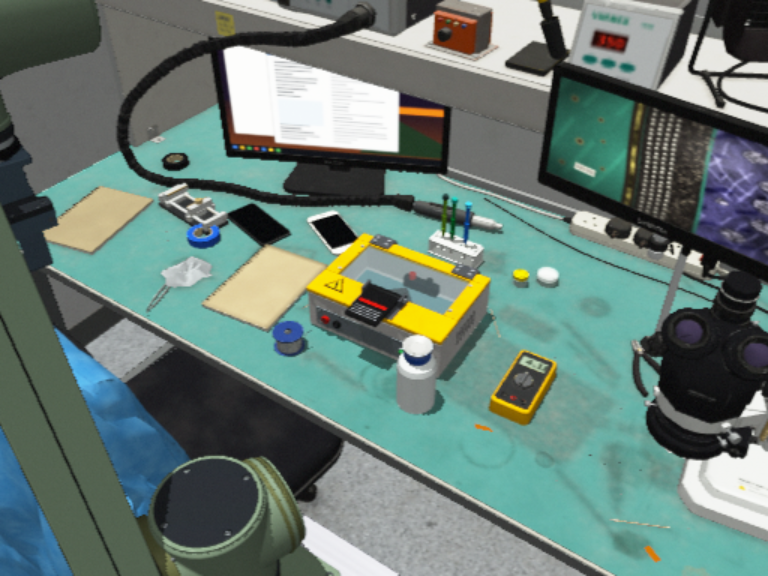

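View pics/top0v.png

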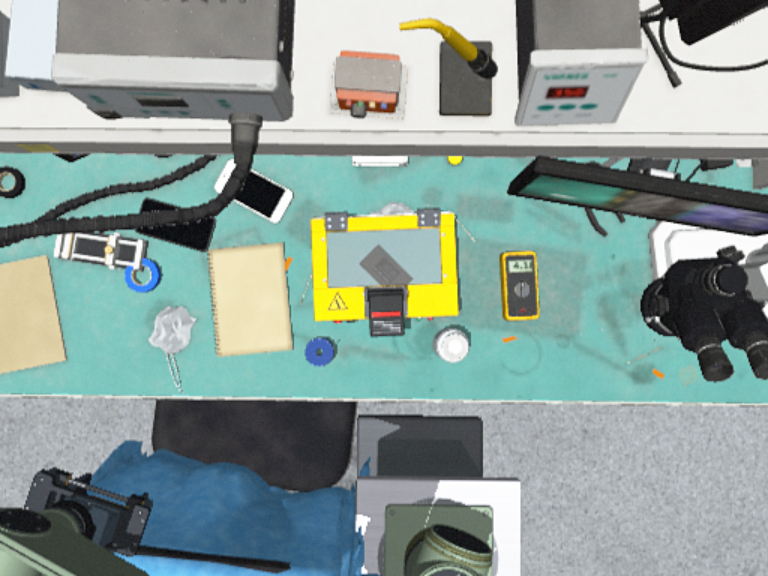

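Scene view: box centred about (400,300), with the black paddle at (378,303), spool at (289,338), bottle at (416,375) and meter at (524,386). The book is left of the box at (265,287). Top view: lid at (385,265), adapter turned about 40° under the window at (386,265), book at (250,300), spool at (320,351), bottle at (453,343). All of these are in the 1.5x scaled picture.

```bash
cat > m.py <<'E'
from h import *
def yel(im):
    h=cv2.cvtColor(im,cv2.COLOR_BGR2HSV); return cv2.inRange(h,(22,180,120),(32,255,255))
def big(m,x0,x1,y0,y1):
    k=np.zeros_like(m);k[y0:y1,x0:x1]=m[y0:y1,x0:x1]
    c=cv2.findContours(k,0,2)[0]; return max(c,key=cv2.contourArea)
E
python3 - <<'E'
from m import *
t=cv2.imread("pics/top0.png"); s=cv2.imread("pics/scene0.png")
f=lambda p:np.round(p,1).tolist()
# lid in top: outer rect
c=big(yel(t),195,320,135,225); print("lid minrect",[f(onz("top",*p,92)) for p in cv2.boxPoints(cv2.minAreaRect(c))])
c=big(yel(s),190,340,140,250); q=cv2.approxPolyDP(cv2.convexHull(c),4,True)[:,0]; print("scene lid hull",q.tolist(),[f(onz("scene",*p,92)) for p in q])
h=cv2.cvtColor(t,cv2.COLOR_BGR2HSV)
m=cv2.inRange(h,(10,40,150),(25,140,255)); c=big(m,130,200,150,245); r=cv2.minAreaRect(c); print("book",[f(onz("top",*p,10)) for p in cv2.boxPoints(r)],f(onz("top",*r[0],10)),r[1:])
c=big(m,0,60,150,255); r=cv2.minAreaRect(c); print("book2",[f(onz("top",*p,10)) for p in cv2.boxPoints(r)])
m=cv2.inRange(t,(0,0,0),(70,70,70)); c=big(m,240,275,185,228); b=cv2.boundingRect(c); print("paddle top",b,cv2.minAreaRect(c))
hs=cv2.cvtColor(s,cv2.COLOR_BGR2HSV)
for n,hh,im in(("top",h,t),("scene",hs,s)):
    m=cv2.inRange(hh,(108,150,60),(125,255,255))
    for cc in cv2.findContours(m,0,2)[0]:
        if cv2.contourArea(cc)>30: print(n,"blue",cv2.boundingRect(cc),f(onz(n,*cv2.minAreaRect(cc)[0],40)))
m=cv2.inRange(h,(0,0,215),(180,40,255)); c=big(m,285,318,212,250); print("bottle",f(onz("top",*cv2.minEnclosingCircle(c)[0],124)))
c=big(yel(t),330,365,160,220); r=cv2.minAreaRect(c); print("meter",[f(onz("top",*p,40)) for p in cv2.boxPoints(r)])
A=cv2.resize(t[130:250,190:330],None,fx=4,fy=4,interpolation=2)
B=cv2.resize(s[145:265,195:335],None,fx=4,fy=4,interpolation=2)
cv2.imwrite("pics/crop1.png",cv2.resize(np.vstack([A,B]),None,fx=.625*1,fy=.625)); cv2.imwrite("pics/ct.png",cv2.resize(t[130:250,190:330],(700,600),interpolation=2)); cv2.imwrite("pics/cs.png",cv2.resize(s[145:265,195:335],(700,600),interpolation=2))
E
```

```text
lid minrect [[642.0, 245.8, 92.0], [646.3, 153.7, 92.0], [461.6, 144.9, 92.0], [457.3, 236.5, 92.0]]
scene lid hull [[204, 191], [242, 156], [326, 186], [293, 228]] [[456.3, 231.4, 92.0], [636.6, 238.7, 92.0], [650.0, -19.4, 92.0], [467.1, -28.4, 92.0]]
book [[593.1, 454.3, 10.0], [607.4, 307.5, 10.0], [399.7, 286.1, 10.0], [385.3, 432.1, 10.0]] [496.1, 369.9, 10.0] ((71.48696899414062, 50.30455780029297), 84.95755004882812)
book2 [[552.6, 898.1, 10.0], [576.9, 770.3, 10.0], [372.4, 727.7, 10.0], [348.1, 854.7, 10.0]]
paddle top (245, 193, 25, 26) ((257.0, 205.5), (25.0, 24.0), 90.0)
top blue (204, 226, 18, 18) [396.7, 231.4, 40.0]
top blue (84, 172, 23, 23) [538.0, 570.7, 40.0]
scene blue (270, 236, 17, 7) [460.8, 7.7, 40.0]
scene blue (182, 214, 20, 14) [393.0, 226.0, 40.0]
scene blue (125, 149, 21, 16) [513.8, 545.1, 40.0]
bottle [415.2, -12.7, 124.0]
meter [[588.7, -110.2, 40.0], [592.6, -175.1, 40.0], [465.0, -181.7, 40.0], [461.1, -117.0, 40.0]]
```

View pics/ct.png

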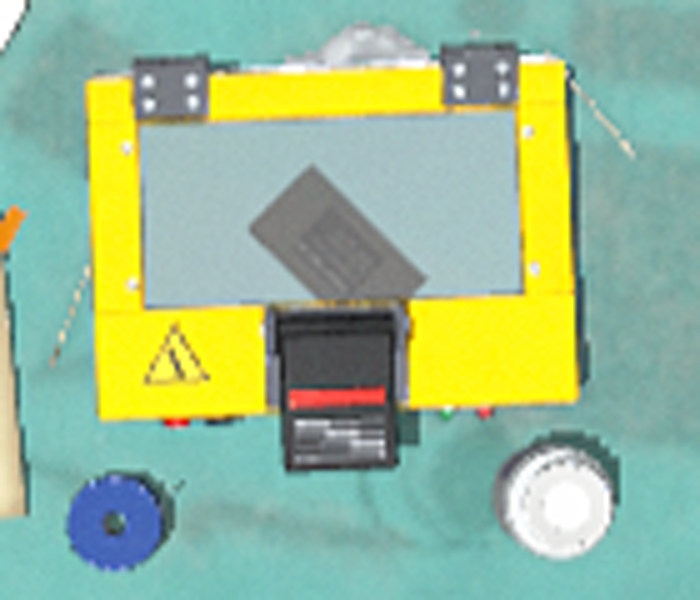

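View pics/cs.png

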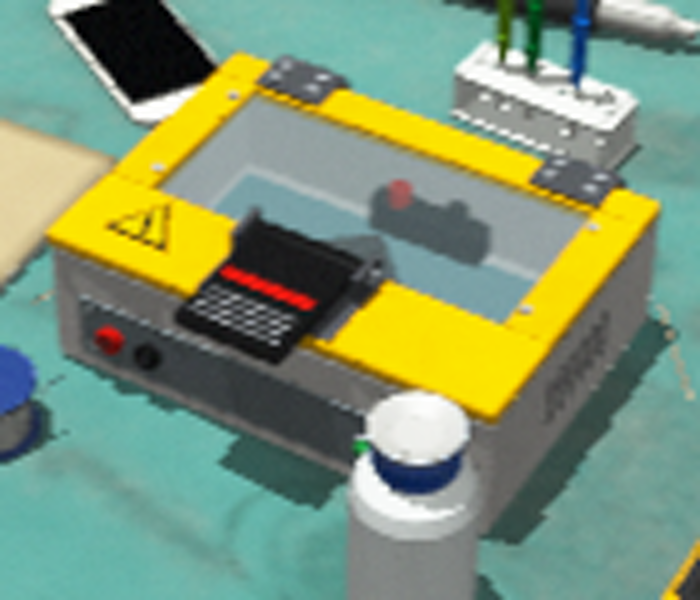

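The top crop shows the lip's front corners at (288,468) and (397,465), and adapter corners at (313,163), (248,228) and (428,278). The scene crop shows the lip front at (180,315) to (275,355). Now I'll turn those into positions.

Run:
```python
from m import *
T=lambda x,y:(190+x/5,130+y/5); S=lambda x,y:(195+x/5,145+y/5)
f=lambda p:np.round(p,1).tolist()
for n,a,b in(("lipL",(180,314),(288,468)),("lipR",(275,355),(397,465)),("lidFL",(48,236),(100,418)),("lidBL",(240,55),(87,78)),("lidBR",(658,207),(563,60)),("lidFR",(497,418),(580,402))):
    p,e=tri(S(*a),T(*b)); print(n,f(p),round(e,1))
P=[onz("top",*T(*p),46) for p in((313,163),(248,228),(428,278))]
print("adapter",[f(p) for p in P],"ctr",f((P[1]+P[2])/2),"L,W",np.linalg.norm(P[2]-P[0]),np.linalg.norm(P[1]-P[0]),"yaw",np.degrees(np.arctan2(*(P[0]-P[2])[[1,0]])))
```

```text
lipL [432.3, 129.6, 102.7] 3.9
lipR [433.6, 72.0, 104.2] 0.4
lidFL [458.0, 233.7, 85.7] 3.7
lidBL [645.7, 243.7, 84.5] 3.1
lidBR [657.0, -18.2, 85.3] 0.0
lidFR [469.2, -29.5, 88.8] 2.8
adapter [[602.3, 119.4, 46.0], [564.9, 156.0, 46.0], [537.5, 53.4, 46.0]] ctr [551.2, 104.7, 46.0] L,W 92.48085128375106 52.32354455724197 yaw 45.47392901683223
```

```bash
python3 -m jog '{"jaw":[91,91,91,91,91,91,91,91,91,91],"slide":[[0,0,0],[0,0,0],[0,0,0],[-0.48,-0.9,0],[-0.48,-0.9,0],[-0.48,-0.9,0],[-0.48,-0.9,0],[-0.48,-0.9,0],[-0.48,-0.9,0],[-0.48,-0.9,0]],"spin":[-1,-1,-0.5,0,0,0,0,0,0,0]}' 30
python3 -m jog '{"jaw":[91,91,91,91,91,91,91,91,91,91],"slide":[[-0.48,-0.9,0],[-0.48,-0.9,0],[-0.48,-0.9,0],[-0.48,-0.9,0],[-0.48,-0.9,0],[-0.48,-0.9,0],[-0.48,-0.9,0],[-0.48,-0.9,0],[-0.48,-0.9,0],[-0.48,-0.9,0]],"spin":[0,0,0,0,0,0,0,0,0,0]}' 30
python3 -m jog '{"jaw":[91,91],"slide":[[0,0,0],[0,0,0]],"spin":[0,0]}'
```

```text
time_s: 1.1
ee_pos: [281.9, 362.8, 213.6]
ee_rot: [-180.0, -0.0, -177.4]
force: [0.6, -0.6, 0.1]
gripper_width: 91.3
gripper_force: 0.0
time_s: 2.1
ee_pos: [437.6, 99.6, 213.7]
ee_rot: [180.0, -0.0, -177.5]
force: [0.9, 0.8, -0.2]
gripper_width: 90.8
gripper_force: 0.0
time_s: 2.3
ee_pos: [437.2, 100.5, 213.6]
ee_rot: [180.0, -0.1, -177.6]
force: [-0.6, 1.0, 0.5]
gripper_width: 91.1
gripper_force: 0.0
```

```bash
python3 -m jog '{"jaw":[91,91,91,91,91,91,91,91],"slide":[[0,0,0.6],[-0.05,0.03,0.6],[0,0,0.6],[0,0,0.6],[0,0,0.6],[0,0,0.6],[0,0,0.6],[0,0,0]],"spin":[0,0,0,0,0,0,0,0]}' 30
python3 -m jog '{"jaw":[60,55,50,50,50,50,50],"slide":[[0,0,0],[0,0,0],[0,0,0],[0,0,0],[0,0,0],[0,0,0],[0,0,0]],"spin":[0,0,0,0,0,0,0]}' 30
python3 - <<'E'
from h import *
for n in("scene","top"): im=env.grab_frame(n)[:,:,::-1]; cv2.imwrite(f"pics/{n}1.png",im)
cv2.imwrite("pics/a1.png",cv2.resize(cv2.imread("pics/scene1.png")[120:300,160:400],(800,600)))
E
```

```text
time_s: 3.1
ee_pos: [436.4, 102.4, 86.1]
ee_rot: [-180.0, -0.3, -177.4]
force: [-1.2, 0.3, 0.0]
gripper_width: 90.7
gripper_force: 0.0
time_s: 3.8
ee_pos: [439.1, 103.5, 88.6]
ee_rot: [179.8, 0.1, -177.6]
force: [-0.6, 6.1, 1.2]
gripper_width: 61.7
gripper_force: 30.0
```

View pics/a1.png

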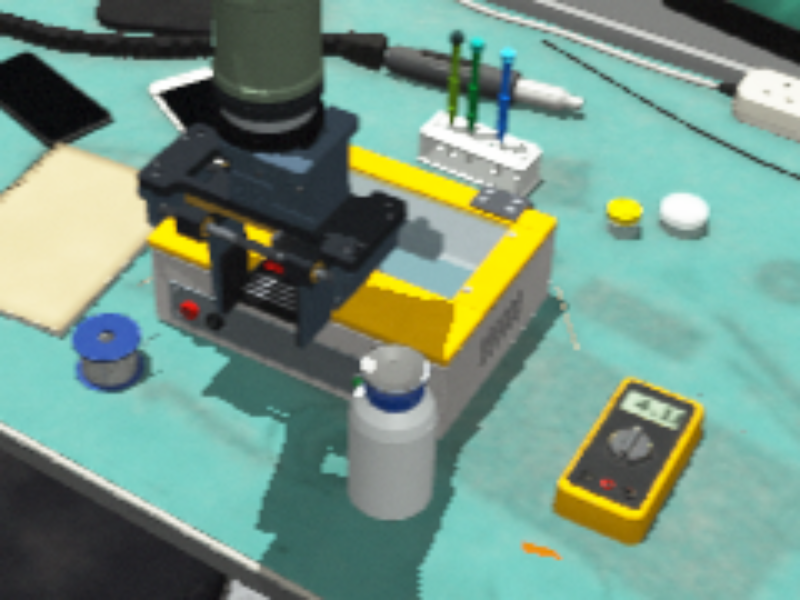

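The scene crop shows the fingers straddling the lip at (255,290), with the jaw stopped at the lip's 62 mm width. Next is the paddle lift.

```bash
python3 -m jog '{"jaw":[50,50,50,50,50,50,50,50],"slide":[[0,0,-0.23],[-0.05,0,-0.22],[-0.06,0,-0.22],[-0.07,0,-0.21],[-0.1,0,-0.2],[-0.12,0,-0.2],[0,0,0],[0,0,0]],"spin":[0,0,0,0,0,0,0,0]}' 30
```

```text
time_s: 4.7
ee_pos: [448.5, 104.0, 125.6]
ee_rot: [179.8, -0.3, -177.5]
force: [-3.1, 6.6, -3.7]
gripper_width: 61.8
gripper_force: 30.0
```

```bash
python3 -m jog '{"jaw":[50,50,50,50,50,50,50,50,50,50],"slide":[[-0.09,0,-0.3],[-0.1,0,-0.29],[-0.12,0,-0.29],[-0.12,0,-0.28],[-0.14,0,-0.27],[-0.15,0,-0.27],[-0.17,0,-0.26],[-0.17,0,-0.26],[0,0,0],[0,0,0]],"spin":[0,0,0,0,0,0,0,0,0,0]}' 30
python3 - <<'E'
from h import *
for n in("scene","top"): im=env.grab_frame(n)[:,:,::-1]; cv2.imwrite(f"pics/{n}2.png",im)
cv2.imwrite("pics/a2.png",cv2.resize(cv2.imread("pics/scene2.png")[90:270,160:400],(800,600)))
E
```

```text
time_s: 5.7
ee_pos: [479.8, 105.6, 192.1]
ee_rot: [179.7, -0.4, -177.5]
force: [-4.1, 6.8, -2.1]
gripper_width: 61.5
gripper_force: 30.0
```

View pics/a2.png

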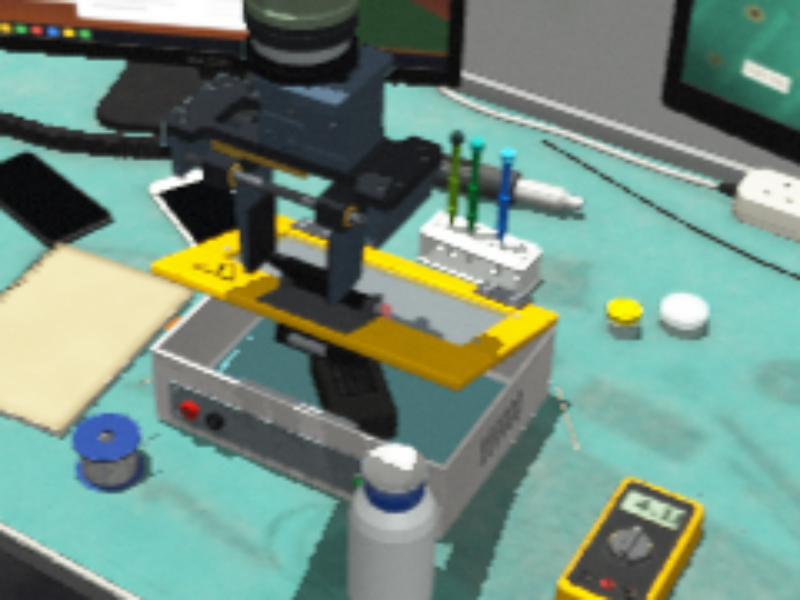

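The scene crop shows the lid lifted about 20°, still pinched by the lip, with the adapter visible below it at (355,390). The arc continues.

```bash
python3 -m jog '{"jaw":[50,50,50,50,50,50,50,50,50,50],"slide":[[-0.19,0,-0.25],[-0.19,0,-0.24],[-0.21,0,-0.23],[-0.21,0,-0.22],[-0.23,0,-0.21],[-0.23,0,-0.21],[-0.25,0,-0.19],[-0.25,0,-0.18],[0,0,0],[0,0,0]],"spin":[0,0,0,0,0,0,0,0,0,0]}' 30
```

```text
time_s: 6.8
ee_pos: [532.1, 108.2, 244.2]
ee_rot: [179.7, -0.4, -177.5]
force: [-5.7, 6.0, -0.3]
gripper_width: 61.2
gripper_force: 30.0
```

```bash
python3 -m jog '{"jaw":[50,50,50,50,50,50,50,50],"slide":[[-0.26,0,-0.17],[-0.26,0,-0.16],[-0.27,0,-0.14],[-0.28,0,-0.14],[-0.28,0,-0.12],[-0.29,0,-0.11],[0,0,0],[0,0,0]],"spin":[0,0,0,0,0,0,0,0]}' 30
python3 -m jog '{"jaw":[91,91,91,91,91,91,91,91,91,91],"slide":[[0,0,0],[0,0,0],[0,0,0],[0,0,0],[0,0,-0.6],[0,0,-0.6],[0,0,-0.4],[0.5,0,0],[1,0,0],[1,0,0]],"spin":[0,0,0,0,0,0,0,0,0,0]}'
```

```text
time_s: 7.6
ee_pos: [581.8, 110.7, 270.9]
ee_rot: [179.7, -0.3, -177.4]
force: [-6.3, 5.9, 5.3]
gripper_width: 61.4
gripper_force: 30.0
time_s: 8.6
ee_pos: [509.0, 104.7, 317.6]
ee_rot: [-180.0, -0.0, -177.5]
force: [1.1, -0.4, 0.5]
gripper_width: 91.3
gripper_force: 0.0
```

```bash
python3 -m jog '{"jaw":[91,50,30,10,0,0,0,0,0,0],"slide":[[0.8,0,0],[0.5,0.6,0],[0,0.8,0],[0,0.8,0],[0,0,0],[0,0,0.5],[0,0,0.7],[0,0,0.7],[0,0,0.6],[0,0,0]],"spin":[0,0,0,0,0,0,0,0,0,0]}'
python3 - <<'E'
from h import *
for n in("scene","top"): im=env.grab_frame(n)[:,:,::-1]; cv2.imwrite(f"pics/{n}3.png",im)
cv2.imwrite("pics/a3.png",cv2.resize(cv2.imread("pics/scene3.png")[60:240,160:400],(800,600)))
E
```

```text
time_s: 9.6
ee_pos: [466.3, 167.8, 240.7]
ee_rot: [-179.9, -0.3, -177.5]
force: [0.5, -0.2, -0.0]
gripper_width: 21.8
gripper_force: 0.0
```

View pics/a3.png

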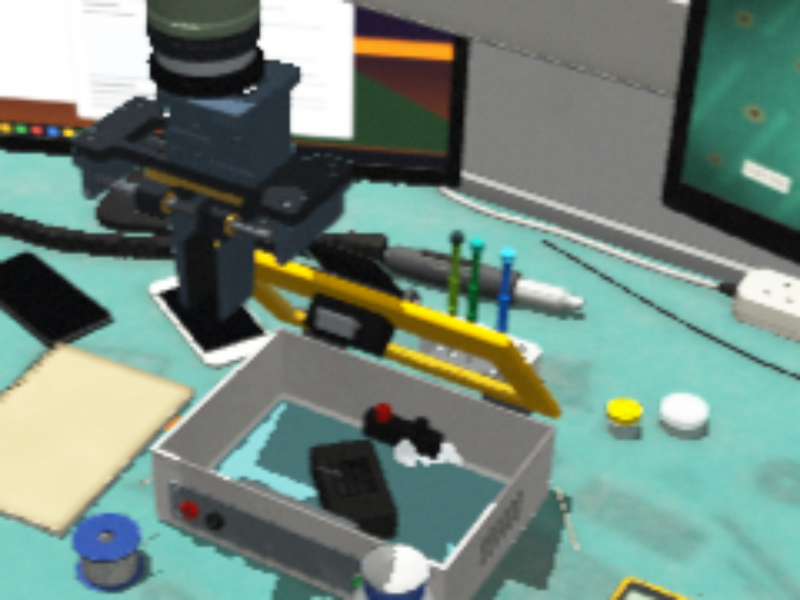

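The scene crop shows the lid standing by itself at about 55° with the paddle sprung back. The closed fingers at (215,280) are left of the paddle and in front of the lid edge. Next I'll lower a little and push.

```bash
python3 -m jog '{"jaw":[0,0,0,0,0,0,0,0,0,0],"slide":[[0,0,0.45],[0,0,0.4],[-0.8,0,0],[-0.8,0,0],[-0.4,0,0],[-0.4,0,-0.2],[-0.35,0,-0.2],[-0.35,0,-0.2],[-0.3,0,-0.1],[0,0,0]],"spin":[0,0,0,0,0,0,0,0,0,0]}' 30
python3 -m jog '{"jaw":[0,0,0,0,0,0],"slide":[[-0.3,0,-0.1],[-0.3,0,-0.05],[-0.3,0,0],[-0.3,0,0],[0,0,0],[0,0,0]],"spin":[0,0,0,0,0,0]}' 30
```

```text
time_s: 10.7
ee_pos: [569.4, 173.7, 239.8]
ee_rot: [180.0, -0.1, -177.5]
force: [-3.4, 0.9, 2.2]
gripper_width: 0.4
gripper_force: 1.5
time_s: 11.3
ee_pos: [605.9, 175.1, 243.0]
ee_rot: [-180.0, 0.1, -177.5]
force: [0.6, 0.4, 0.1]
gripper_width: 0.5
gripper_force: 0.0
```

```bash
python3 -m jog '{"jaw":[0,0,0,0,0,0],"slide":[[-0.25,0,0],[-0.25,0,0],[-0.25,0,0],[-0.25,0,0],[-0.2,0,0],[0,0,0]],"spin":[0,0,0,0,0,0]}' 30
python3 -m jog '{"jaw":[0,0],"slide":[[-0.1,0,0],[0,0,0]],"spin":[0,0]}' 30
python3 - <<'E'
from h import *
for n in("scene","top"): im=env.grab_frame(n)[:,:,::-1]; cv2.imwrite(f"pics/{n}4.png",im)
cv2.imwrite("pics/a4.png",cv2.resize(cv2.imread("pics/scene4.png")[0:210,140:420],(800,600)))
E
```

```text
time_s: 11.9
ee_pos: [642.8, 176.9, 242.7]
ee_rot: [180.0, 0.1, -177.5]
force: [-1.5, -0.5, -0.6]
gripper_width: 0.2
gripper_force: 0.6
time_s: 12.1
ee_pos: [644.5, 176.9, 242.6]
ee_rot: [180.0, -0.0, -177.5]
force: [-3.8, 0.8, 0.7]
gripper_width: 0.8
gripper_force: 1.6
```

View pics/a4.png

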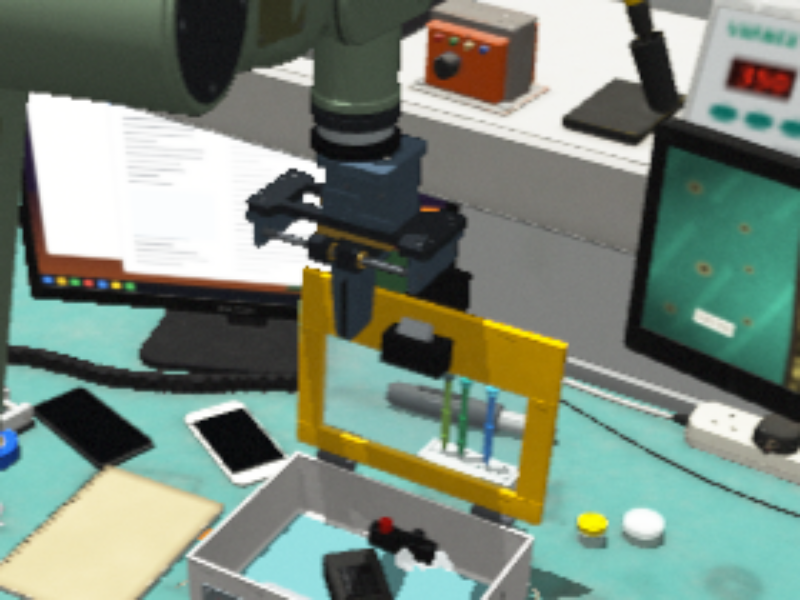

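The scene crop shows the lid about upright, the fingertip on its upper rail at (350,300), and the wrist still clear of the shelf. I'll push on in small steps.

```bash
for i in 1 2; do :; done; python3 -m jog '{"jaw":[0,0,0],"slide":[[-0.1,0,0],[-0.1,0,0],[0,0,0]],"spin":[0,0,0]}'; python3 -m jog '{"jaw":[0,0],"slide":[[-0.1,0,0],[0,0,0]],"spin":[0,0]}'
```

```text
time_s: 12.5
ee_pos: [650.6, 177.2, 242.3]
ee_rot: [-180.0, -0.1, -177.5]
force: [-3.8, -0.2, -2.4]
gripper_width: 0.4
gripper_force: 1.8
time_s: 12.7
ee_pos: [653.5, 177.3, 242.2]
ee_rot: [-180.0, -0.1, -177.5]
force: [-3.5, 0.4, -1.5]
gripper_width: 0.3
gripper_force: 1.8
```

```bash
python3 -m jog '{"jaw":[0,0],"slide":[[-0.08,0,0],[0,0,0]],"spin":[0,0]}'
python3 - <<'E'
from m import *
for n in("scene","top"): cv2.imwrite(f"pics/{n}5.png",env.grab_frame(n)[:,:,::-1])
s=cv2.imread("pics/scene5.png");c=big(yel(s),230,345,85,190);print(cv2.approxPolyDP(cv2.convexHull(c),4,True)[:,0].tolist())
# predicted top corners of underside edge for angles
ux=np.array([np.cos(.046),np.sin(.046)]);uy=np.array([-ux[1],ux[0]]);C=np.array([557.5,107.4])
for th in(1.55,1.6,1.65,1.7):
  for y in(132,-132):
    x=97-194*np.cos(th)-2*np.sin(th);z=84+194*np.sin(th)-2*np.cos(th)
    p=C+x*ux+y*uy;print(th,y,np.round(proj("scene",[*p,z]),1))
E
```

```text
time_s: 12.9
ee_pos: [654.5, 177.3, 242.4]
ee_rot: [-180.0, -0.2, -177.5]
force: [-6.7, 0.1, -2.0]
gripper_width: 0.4
gripper_force: 3.4
[[248, 92], [339, 118], [328, 182], [245, 153]]
1.55 132 [240.5  96. ]
1.55 -132 [334.2 124.5]
1.6 132 [242.6  94.4]
1.6 -132 [335.9 122.6]
1.65 132 [244.6  93. ]
1.65 -132 [337.6 120.9]
1.7 132 [246.5  91.8]
1.7 -132 [339.2 119.4]
```

```bash
python3 -m jog '{"jaw":[0,0,0,0,0,91,91,91,91,91],"slide":[[0.5,0,0],[1,0,0],[1,0,0],[1,0,0],[1,0,0],[1,0.5,0],[1,0.8,0],[1,0.8,0],[0.5,0.8,0],[0,0,0]],"spin":[0,0,0,0,0,0,0,0,0,0]}'
python3 - <<'E'
from m import *
for n in("scene","top"): cv2.imwrite(f"pics/{n}6.png",env.grab_frame(n)[:,:,::-1])
t=cv2.imread("pics/top6.png");s=cv2.imread("pics/scene6.png")
A=cv2.resize(t[140:220,205:305],(500,400),interpolation=2);B=cv2.resize(s[150:270,190:340],(500,400),interpolation=2)
A=cv2.resize(A,(400,320));cv2.imwrite("pics/a6.png",np.hstack([cv2.resize(t[140:215,205:305],(400,300),interpolation=2),cv2.resize(s[165:240,220:320],(400,300),interpolation=2)]))
E
```

```text
time_s: 14.0
ee_pos: [412.6, 256.2, 244.6]
ee_rot: [179.8, 0.3, -177.3]
force: [0.0, 0.5, 0.2]
gripper_width: 37.5
gripper_force: 0.0
```

View pics/a6.png

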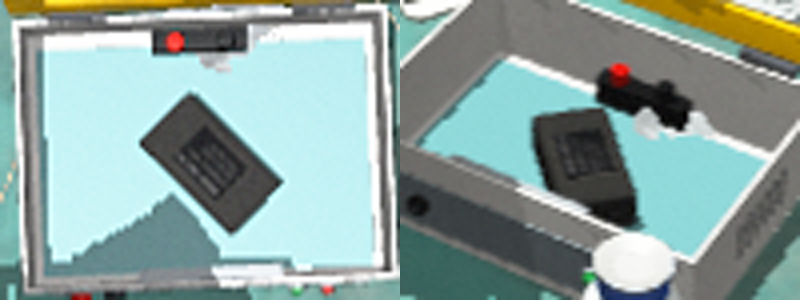

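The crop shows the box open. In the top view (left) the adapter corners are (192,94), (140,142), (283,182) and (234,233). In the scene view (right) they are (137,115), (207,110), (233,190) and (158,185).

Run:
```python
from h import *
T=lambda x,y:(205+x/4,140+y/4); S=lambda x,y:(220+x/4,165+y/4)
t={"B":(192,94),"L":(140,142),"R":(283,182),"F":(234,233)};s={"L":(137,115),"B":(207,110),"R":(233,190),"F":(158,185)}
for k in t:
    p,e=tri(S(*s[k]),T(*t[k]));print(k,np.round(p,1),round(e,1),np.round(onz("top",*T(*t[k]),46),1))
P={k:onz("top",*T(*t[k]),46) for k in t};print(sum(P.values())/4,np.degrees(np.arctan2(*(P["B"]+P["L"]*-1-0*P["R"])[[1,0]])),np.degrees(np.arctan2(*(P["B"]-P["R"])[[1,0]])),np.degrees(np.arctan2(*(P["L"]-P["F"])[[1,0]])))
st=env.state();print(st["qpos"],st["ee_pos"],st["ee_rot"],st["gripper_width"])
```

```text
B [601.1 117.1  39.7] 2.7 [599.8 118.2  46. ]
L [566.9 152.9  42.3] 4.9 [565.2 154.8  46. ]
R [537.2  53.8  46.6] 1.9 [537.8  53.   46. ]
F [500.7  88.2  60.9] 1.1 [501.2  87.5  46. ]
[551.00399806 103.38259191  46.        ] -46.66372583123483 46.43500307328785 46.476326233024416
[ 3.02620587e+01  8.96921207e+00  9.79028782e+01 -8.06180732e-02
  7.28560394e+01 -6.23305839e+01] [413.8528795  254.26044855 244.06199185] [ 179.94208432    0.27659076 -177.38391582] 45.43011688837329
```

```bash
python3 -m jog '{"jaw":[91,91,91,91,91,91,91,91,91,91],"slide":[[-0.72,-0.87,0],[-0.72,-0.87,0],[-0.73,-0.87,0],[-0.73,-0.87,0],[-0.72,-0.87,0],[-0.72,-0.87,0],[0,0,0],[0,0,0],[0,0,0],[0,0,0]],"spin":[0,0,0,0,0,0,-1,-1,-1,-1]}'
python3 -m jog '{"jaw":[91,91,91,91],"slide":[[0,0,0],[0,0,0],[0,0,0],[0,0,0]],"spin":[-1,-0.5,0,0]}'
```

```text
time_s: 15.1
ee_pos: [551.1, 101.2, 243.2]
ee_rot: [-179.9, 0.1, -145.3]
force: [0.6, -0.6, -0.5]
gripper_width: 91.0
gripper_force: 0.0
time_s: 15.5
ee_pos: [550.3, 102.0, 243.1]
ee_rot: [-179.9, 0.0, -133.6]
force: [0.8, -0.1, -0.8]
gripper_width: 91.0
gripper_force: 0.0
```

```bash
python3 -m jog '{"jaw":[91,91,91,91,91,91,91,91,91,91],"slide":[[-0.05,0.02,0.8],[0,0,0.8],[0,0,0.8],[0,0,0.8],[0,0,0.8],[0,0,0.8],[0,0,0.8],[0,0,0.8],[0,0,0.5],[0,0,0.4]],"spin":[0,0,0,0,0,0,0,0,0,0]}'
python3 -m jog '{"jaw":[60,50,40,40,40,40,40],"slide":[[0,0,0],[0,0,0],[0,0,0],[0,0,0],[0,0,0],[0,0,0],[0,0,0]],"spin":[0,0,0,0,0,0,0]}' 30
```

```text
time_s: 16.5
ee_pos: [550.1, 104.1, 22.9]
ee_rot: [180.0, -0.0, -133.5]
force: [-0.9, 0.7, -0.1]
gripper_width: 90.6
gripper_force: 0.0
time_s: 17.2
ee_pos: [550.2, 104.7, 24.7]
ee_rot: [-180.0, 0.1, -133.5]
force: [-1.0, -0.6, 3.8]
gripper_width: 51.6
gripper_force: 29.9
```

```bash
python3 -m jog '{"jaw":[40,40,40,40,40,40,40,40],"slide":[[0,0,-0.2],[0,0,-0.4],[0,0,-0.6],[0,0,-0.8],[0,0,-0.8],[0,0,-0.8],[0,0,-0.8],[0,0,0]],"spin":[0,0,0,0,0,0,0,0]}' 30
python3 -m jog '{"jaw":[40,40,40,40,40,40,40,40,40,40],"slide":[[-0.3,0.44,0],[-0.55,0.75,0],[-0.55,0.75,0],[-0.55,0.78,0],[-0.55,0.79,0],[-0.55,0.79,0],[-0.55,0.79,0],[-0.55,0.78,0],[-0.55,0.78,0],[-0.47,0.74,0]],"spin":[0,0,0,0,0,0,0,0,0,0]}' 30
python3 -m jog '{"jaw":[40,40],"slide":[[0,0,0],[0,0,0]],"spin":[0,0]}' 30
python3 - <<'E'
from h import *
for n in("scene","top"): cv2.imwrite(f"pics/{n}7.png",env.grab_frame(n)[:,:,::-1])
cv2.imwrite("pics/a7.png",cv2.resize(cv2.imread("pics/scene7.png")[80:260,100:340],(800,600)))
E
```

```text
time_s: 18.0
ee_pos: [552.1, 104.9, 159.8]
ee_rot: [-179.7, 0.4, -133.5]
force: [0.8, 0.8, -1.9]
gripper_width: 52.0
gripper_force: 29.9
time_s: 19.0
ee_pos: [493.8, 371.2, 153.8]
ee_rot: [179.9, -0.2, -133.4]
force: [-0.1, 0.4, -3.0]
gripper_width: 51.8
gripper_force: 29.9
time_s: 19.2
ee_pos: [494.2, 369.9, 154.1]
ee_rot: [180.0, -0.2, -133.4]
force: [0.0, -0.6, -2.9]
gripper_width: 52.3
gripper_force: 29.9
```

View pics/a7.png

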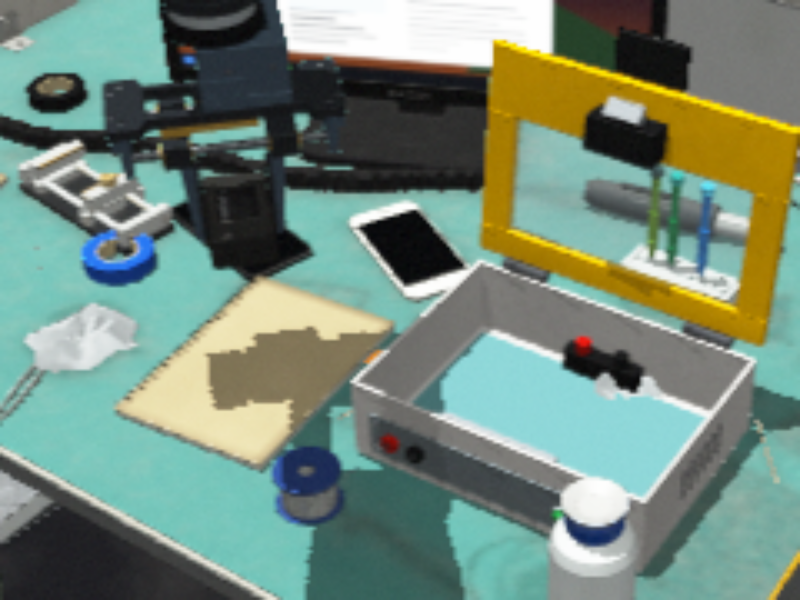

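The adapter is held level above the book, whose cover centre is at (255,370) in the crop. I'll lower it and feel for contact.

```bash
python3 -m jog '{"jaw":[40,40,40,40,40,40,40,40,40],"slide":[[0,0,0.5],[0,0,0.8],[0,0,0.8],[0,0,0.8],[0,0,0.6],[0,0,0.4],[0,0,0.3],[0,0,0],[0,0,0]],"spin":[0,0,0,0,0,0,0,0,0]}' 30
python3 -m jog '{"jaw":[40,40],"slide":[[0,0,0.1],[0,0,0]],"spin":[0,0]}' 30
```

```text
time_s: 20.2
ee_pos: [496.2, 369.8, 30.7]
ee_rot: [-180.0, 0.1, -133.5]
force: [0.2, 0.3, -2.6]
gripper_width: 51.8
gripper_force: 29.9
time_s: 20.4
ee_pos: [495.9, 369.8, 27.5]
ee_rot: [-180.0, 0.1, -133.5]
force: [-0.1, -0.6, -3.7]
gripper_width: 51.9
gripper_force: 29.9
```

```bash
python3 -m jog '{"jaw":[40,40],"slide":[[0,0,0.1],[0,0,0]],"spin":[0,0]}'; python3 -m jog '{"jaw":[40,40],"slide":[[0,0,0.08],[0,0,0]],"spin":[0,0]}'; python3 -m jog '{"jaw":[40,40],"slide":[[0,0,0.06],[0,0,0]],"spin":[0,0]}'
```

```text
time_s: 20.6
ee_pos: [495.5, 369.6, 23.9]
ee_rot: [180.0, -0.0, -133.5]
force: [-0.6, 0.2, -3.9]
gripper_width: 52.0
gripper_force: 29.9
time_s: 20.8
ee_pos: [495.5, 369.5, 21.4]
ee_rot: [180.0, -0.0, -133.5]
force: [1.1, -0.4, -3.2]
gripper_width: 51.6
gripper_force: 29.9
time_s: 21.0
ee_pos: [495.9, 369.8, 20.1]
ee_rot: [-180.0, 0.0, -133.5]
force: [0.2, -1.1, -0.3]
gripper_width: 52.1
gripper_force: 29.9
```

Contact: the weight has come off the wrist. I'll open gently, rise, and check.

```bash
python3 -m jog '{"jaw":[56,60,70,91,91,91,91],"slide":[[0,0,0],[0,0,0],[0,0,0],[0,0,0],[0,0,0],[0,0,0],[0,0,0]],"spin":[0,0,0,0,0,0,0]}'
python3 -m jog '{"jaw":[91,91,91,91,91,91,91,91,91,91],"slide":[[0,0,-0.3],[0,0,-0.6],[0,0,-0.8],[0,0,-0.8],[0,0,-0.8],[0,0,-0.8],[0,0,-0.8],[0.8,0.8,0],[0.8,0.8,0],[0.8,0.8,0]],"spin":[0,0,0,0,0,0,0,0,0,0]}'
python3 -m jog '{"jaw":[91,91,91,91,91,91],"slide":[[0.8,0.8,0],[0.8,0.8,0],[0.8,0.8,0],[0,0,0],[0,0,0],[0,0,0]],"spin":[0,0,0,0,0,0]}'
python3 - <<'E'
from m import *
a=[]
for n in("scene","top"): cv2.imwrite(f"pics/{n}8.png",env.grab_frame(n)[:,:,::-1])
s=cv2.imread("pics/scene8.png");t=cv2.imread("pics/top8.png")
cv2.imwrite("pics/a8.png",np.hstack([cv2.resize(s[80:280,100:380],(400,286)),cv2.resize(t[130:273,120:320],(400,286))]))
m=cv2.inRange(t,(0,0,0),(80,80,80));c=big(m,140,195,165,235);print("adapter",onz("top",*cv2.minAreaRect(c)[0],42),cv2.minAreaRect(c))
h=cv2.cvtColor(t,cv2.COLOR_BGR2HSV)
m=cv2.inRange(h,(10,40,150),(25,140,255)); c=big(m,130,200,150,245); print("book",onz("top",*cv2.minAreaRect(c)[0],10))
c=big(yel(s),230,345,85,190);print("lid",cv2.approxPolyDP(cv2.convexHull(c),4,True)[:,0].tolist())
E
```

```text
time_s: 21.7
ee_pos: [495.7, 369.7, 19.9]
ee_rot: [180.0, 0.0, -133.5]
force: [-0.2, -0.4, -0.6]
gripper_width: 91.0
gripper_force: 0.0
time_s: 22.7
ee_pos: [393.0, 366.7, 167.7]
ee_rot: [180.0, 0.1, -133.5]
force: [-0.4, 0.2, -0.3]
gripper_width: 91.0
gripper_force: 0.0
time_s: 23.3
ee_pos: [293.1, 364.6, 167.4]
ee_rot: [-180.0, 0.1, -133.5]
force: [0.3, 0.1, 0.9]
gripper_width: 91.2
gripper_force: 0.0
adapter [497.72280325 368.1833059   42.        ] ((165.00001525878906, 198.50001525878906), (31.819805145263672, 17.677669525146484), 45.0)
book [496.08027234 369.93870971  10.        ]
lid [[248, 92], [339, 118], [328, 182], [245, 153]]
```

View pics/a8.png

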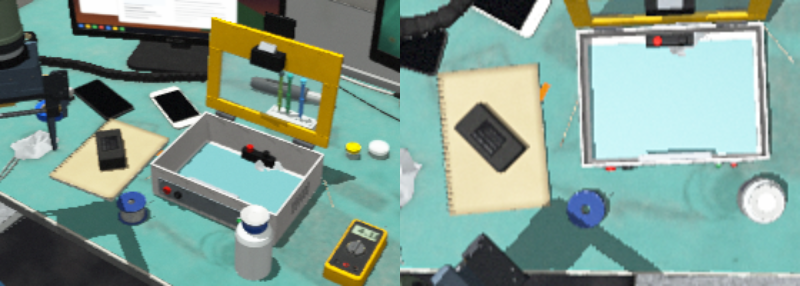

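The adapter lies flat at the middle of the book (490,138 in the right crop), the lid is where I left it at its stop, and the bystanders are in place.

```bash
python3 -c "
from workcell import env
print(env.job_done())"
```

```text
the job is handed in; nothing more can be done
None
```

The job is handed in: the paddle was lifted, the lid is open against its stop, and the adapter lies flat within about 3 mm of the book's centre; the bottle, spool and multimeter look unmoved, though no verdict came back.

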